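# Set the tube sealer's jaws on the setting gauge

## Robot

A 6-joint arm with a two-finger parallel gripper is mounted at the origin on the work surface. World frame = base frame: x ahead of the robot, y to its left, z up, the work surface at z = 0. Lengths are in mm, angles in rad, forces in N, time in s.
With the tool pointing down it reaches from about 250 to 725 mm from the base axis. Payload 9.7 kg.
Tool frame: the origin (TCP) lies midway between the tips of the shut fingers; the grasp point (between the pads) lies 19 mm behind it (robot.grip_depth is the distance from the TCP to the grasp point, in mm); z points along the fingers, y is the direction in which the jaws open and shut (so a half turn about z gives the same grasp; the last joint's range is limited). The gripper opens to 85 mm and grips with 20 to 120 N. Pads are 22 mm wide; open, the fingers measure 114 mm over their backs; the gripper's body (76 mm by 85 mm) begins 54 mm behind the grasp point. The pads swing forward as they close: fully open they stand 13 mm farther back than shut.
Start: joints at [-1.31, 0.087, 0.176, 1.66, 0, 1.571], TCP at [141.817, -531.399, 231.284] pointing down, gripper open.
Joint ranges: [-3.13, 3.13], [-0.85, 1.81], [-1.15, 1.24], [-2.2, 2.28], [-1.44, 1.52], [-3.14, 3.14]. Speed limits (rad/s): [2.22, 2.22, 2.57, 3.14, 3.14, 3.14].

## Interface

Orientations are given as a rotation vector (axis times angle).
In Python, from station import sense, viewer, robot gives the robot as it stands.
- The arm moves only by the tool servo_tool, never from a script. Its argument "moves" is a list of rows, each an object of numbers: "jaw": the opening in per cent of the stroke, from 0 (shut) to 100 (fully open); "x", "y", "z": the shift along the tool's x, y, z in cm; "roll": the turn about the tool's z in degrees. A call has 1 to 20 rows; each row is the pose to reach, as a shift and turn from the pose commanded when the call began, along the tool's axes at that moment; what a row does not reach only later rows make up. A row lasts 1/10 s, in which the tool goes at most 50 mm and 8.59 degrees, less where a joint would pass 70% of its speed; a pose out of reach is approached as far as the arm can. A call with a gripper value outside its range is refused whole. The fingers move at their own pace and stop on an object; "squeeze" is the grip in N (left out, the last holds). Time passes only in rows, so rows that repeat a pose let the fingers close. It gives the time, the measured TCP pose, the force and the opening at its end, in the units of the state.
- sense(): the state, without advancing time (a new reading comes with each control period).
- viewer.grab_frame(name): name is "scene" or "top" or "wrist"; returns a dict with "pixels" (384x512x3 uint8, red, green, blue), "depth" (384x512 float32, mm along the optical axis (not along the pixel's ray), 0 where there is no reading), "fx", "fy", "cx", "cy" (pixels), "pose" (4x4, takes a point from camera to world coordinates). Camera axes: x right, y down, z forward; pixel columns grow to the right and rows downward; lengths in mm; the calibration is good to about 2 mm. The wrist camera is an equidistant fisheye: a pixel r from the principal point sees the ray r / f radians off the axis. A picture is of the moment at which its call begins.
- robot.close_job(): hands the job in, once; it reports no verdict.
Trained networks look in the newest picture that a camera, given by its name, has taken for a name from the list of things; names that differ only in an ending like _2 or _b are one class to them, and where a whole thing is asked for, a point or a joint stands for the part that bears it (a point fixed in the world has none). Each returns a list of dicts, best first, with "p" (0 to 1); they miss things now and then, are a little off and sometimes report something else, mostly with a low value. They report only what shows in the picture. A call takes as long as a camera call. They do not tell look-alikes from the thing itself.
- viewer.silhouettes(label, camera): "mask" (384x512 bool, what is visible of it) and "xy" ([column, row] in pixels, amid what is visible of it).
- viewer.tip_of(label, camera): "xy" ([column, row] in pixels: a listed point, or the origin of a listed thing).
The state is a dict: "time": time; "qpos": joint angles; "joint_vel": joint speeds; "joint_efforts": joint torques, N m; "ee_pos": TCP position; "tcp_rot": TCP orientation; "wrist_force": force on the tool from outside, world axes, zero at the start; "ft_torque": the same for the moment, N m; "gripper_width": finger opening in mm.
Only numpy, scipy, OpenCV 4.12 (cv2) and the standard library are available. Lean on these libraries where they do the work, as an engineer would, in place of code of your own. Each camera call takes 0.05 s, during which the arm holds its last target.

## Task

Take the green setting gauge and slide its blade, standing on edge, into the slot between the tube sealer's two jaws until the front face of the jaws lies within the red band on the blade. Then push the sliding jaw by its blue tab until it nips the blade against the fixed jaw, and let go, leaving the gauge standing there on the sealer's bed with the jaw closed on it. Leave the yellow gauge and the other things where they are.

Things in the scene. Friction and masses are not known exactly. Their poses are not given: they have to be found in the camera images.
- gauge_grip (a point): Centre (half-way up) of the green setting gauge's grip block, 60 long (x) x 24 wide (y) x 44 high (z) mm, black stripe near its rear end. The gauge (about 130 g) stands on its underside on a thin blue mat. A steel blade on edge points along +x from the block's front: 75 long, 4 thick (y), 24 high, lower edge 2 mm above the underside. Grasp the block across y from above.
- gauge_tip (a point): Middle of the front end of the green gauge's blade, 105 mm in +x from gauge_grip and 8 mm lower (14 mm above the gauge's underside). Axes as gauge_grip. A red band covers the blade from 25 to 35 mm behind this tip.
- sealer: Tube sealer, fixed to the table: grey bed plate, top 20 mm above the table. Origin on the table under slot_mouth, same axes. In front of the jaws the bed is flat and free from x = -125 to 0, y = -85 to 120 mm. A white housing, 55 mm high above the bed, stands at y = -85 to -30 mm for x 0 to 50 and y = -85 to -5 mm for x 50 to 150, so beside the fixed jaw and beyond it.
- slot_mouth (a point): Front end of the slot between the jaws, on the fixed jaw's face, at bed level. x runs into the slot, away from the robot; y from fixed to sliding jaw; z up. Both steel jaws reach from x = 0 (front face) to 50 mm, 40 mm high above the bed; fixed face at y = 0, sliding face at y = 16 mm minus the joint value. The slot is open at its far end: nothing stops the blade at the right depth.
- slot_guard (a point): Middle of the top of the clear guard plate over the slot, 46 mm above the bed, 4 thick, 50 (x) x 42 (y) mm, axes as slot_mouth. It bars the slot from above: the blade goes in from the front (along +x), the gauge's underside at bed level.
- jaw (a joint): Sliding jaw, m: 0 is wide open (slot 16 mm wide); grows as the jaw slides in -y of slot_mouth to the fixed jaw; the slot is 16 mm minus this value wide. It starts at 0 to 0.007 (slot 9 to 16 mm). Closed on the 4 mm blade it reads 0.012; with an empty slot it could go on to 0.016. It stays where it is left (sliding friction about 4 N, no spring).
- jaw_tab (a point): Grip point of the sliding jaw's blue upright tab, 58 mm above the bed; tab 30 (x) x 14 (y) mm, top 80 mm above the bed, axes as slot_mouth, 15 mm in +x and 85 mm minus the jaw's value in +y from it. A carriage 14 mm high joins it to the jaw; above that 40 mm are free between jaw and tab. Pinch it across y from above, or push its outer (+y) side.
- thick_gauge_grip (a point): Centre of the grip of the yellow gauge, of the same shape but with a 9 mm thick blade and a black band: not for this job, leave it. The two gauges may lie in either place.
- jar: White specimen jar with yellow cap, 50 mm across, 65 high, origin under its centre. Leave it.
- bottle: White bottle with blue cap, 64 mm across, 170 high, origin under its centre. Leave it.
- pen: Yellow and blue pen lying on the table, 140 mm long along its x, 11 high. Leave it.
- marker: Black marker lying on the table, 140 mm long along its x, 11 high. Leave it.
There are look-alikes about, which are no part of the job. Leave any orange look-alike of the part that bears gauge_grip alone.

How it is judged:
By the outcome, as a careful person would: the job done as asked, in the order asked, and still so for the second after the job is handed in, with the robot touching nothing.
It also fails if it takes over 58 s, if anything falls off the work surface, if the arm or the gripper's body presses on something with over 40 N, if the wrist force passes 120 N, or if a joint passes its speed limit or range.

## Working session

There is one attempt and no reset: what is moved stays moved. The work goes in short steps, Python scripts to look and compute and a tool call to move; the robot and the scene stay as the last step left them, time stands still between calls to the robot, and variables do not carry over. Pictures are saved under pics/ and viewed, and the job is handed in when it is done.

Besides the shell and the picture viewer there is one more tool, called after ">>>" as name([rows], argument=value, ...), one row to a line, values as JSON. servo_tool: Moves the arm, as the interface text tells. Its arguments: {"type":"object","properties":{"moves":{"type":"array","items":{"type":"object","properties":{"jaw":{"type":"number"},"x":{"type":"number"},"y":{"type":"number"},"z":{"type":"number"},"roll":{"type":"number"}}}},"squeeze":{"type":"number"}},"required":["moves"]}

```bash
mkdir -p pics; ls
cat > h.py <<'E'
import numpy as np,cv2
from station import sense,viewer,robot
def grab(n,f=None):
    d=viewer.grab_frame(n)
    if f: cv2.imwrite('pics/'+f,cv2.cvtColor(d['pixels'],cv2.COLOR_RGB2BGR))
    return d
def ray(d,u,v):
    return np.array([(u-d['cx'])/d['fx'],(v-d['cy'])/d['fy'],1.])
def at_depth(d,u,v):
    z=np.median([x for x in d['depth'][int(v)-1:int(v)+2,int(u)-1:int(u)+2].ravel() if x>0] or [0])
    P=np.array(d['pose']);return (P@np.append(ray(d,u,v)*z,1))[:3]
def at_z(d,u,v,z):
    P=np.array(d['pose']);r=P[:3,:3]@ray(d,u,v);o=P[:3,3];return o+r*(z-o[2])/r[2]
def proj(d,p):
    P=np.array(d['pose']);c=P[:3,:3].T@(np.asarray(p)-P[:3,3]);return np.array([d['cx']+d['fx']*c[0]/c[2],d['cy']+d['fy']*c[1]/c[2]])
def cloud(d):
    P=np.array(d['pose']);v,u=np.mgrid[:384,:512];z=d['depth']
    c=np.stack([(u-d['cx'])/d['fx']*z,(v-d['cy'])/d['fy']*z,z],-1);return c@P[:3,:3].T+P[:3,3]
E
python3 - <<'E'
from h import *
for n in('top','scene'):
    d=grab(n,n+'0.png');print(n,d['fx'],d['cx'],d['cy'],np.round(d['pose'],3).tolist())
    for l in('gauge_grip','gauge_tip','thick_gauge_grip','sealer','slot_mouth','slot_guard','jaw','jaw_tab','jar','bottle','pen','marker'):
        for r in viewer.tip_of(l,n)[:3] if l!='jaw' else []: print(l,round(r['p'],2),np.round(r['xy']),np.round(at_depth(d,*r['xy'])))
s=sense();print(s['time'],s['ee_pos'],s['tcp_rot'],s['wrist_force'],s['gripper_width'])
E
```

```text
pics
top 371.6196571414554 257.14937820710645 189.69881140662642 [[-0.008, -0.987, 0.16, 342.036], [-1.0, 0.012, 0.022, -0.71], [-0.023, -0.159, -0.987, 1188.811], [0.0, 0.0, 0.0, 1.0]]
gauge_grip 0.79 [344. 265.] [ 294. -233.   45.]
gauge_grip 0.63 [372. 204.] [ 482. -337.   13.]
gauge_tip 0.61 [345. 298.] [ 195. -241.    1.]
thick_gauge_grip 0.85 [321. 197.] [ 502. -174.   43.]
sealer 0.87 [260. 181.] [551.  16.  55.]
slot_mouth 0.93 [257. 179.] [556.  23.  66.]
slot_guard 0.56 [256. 171.] [581.  27.  67.]
jaw_tab 0.48 [235. 166.] [592.  90. 102.]
jar 0.82 [331. 125.] [ 727. -210.   63.]
bottle 0.95 [135. 171.] [589. 408.  51.]
marker 0.67 [400. 253.] [ 329. -419.    0.]
marker 0.48 [159. 217.] [449. 341.   3.]
scene 375.84537466247474 257.1751376784175 193.81698538518708 [[-0.773, 0.445, -0.452, 1021.978], [0.634, 0.554, -0.539, 605.079], [0.01, -0.704, -0.71, 860.573], [0.0, 0.0, 0.0, 1.0]]
gauge_grip 0.78 [198. 146.] [ 511. -331.   42.]
gauge_grip 0.77 [260. 141.] [ 317. -226.   32.]
gauge_grip 0.69 [254. 215.] [569.  52.  53.]
gauge_tip 0.69 [282. 131.] [ 198. -238.   16.]
gauge_tip 0.57 [187. 165.] [ 580. -299.    9.]
thick_gauge_grip 0.56 [224. 170.] [ 517. -169.   43.]
sealer 0.76 [254. 217.] [598.  90.  97.]
slot_mouth 0.74 [252. 215.] [576.  51.  55.]
slot_guard 0.78 [247. 209.] [578.  31.  64.]
jaw_tab 0.9 [259. 226.] [594. 104.  72.]
jar 0.62 [155. 202.] [ 755. -202.   21.]
bottle 0.65 [341. 328.] [639. 441.  72.]
pen 0.53 [224. 127.] [ 342. -412.    0.]
marker 0.47 [354. 268.] [454. 337.   9.]
1.2 [ 141.81219075 -531.40949165  231.31075347] [ 3.11485618e+00  4.08476706e-01 -1.38410870e-05] [-0.037879   -0.15784049 -0.15610618] 85.1735208823549
```

Run:
```python
import cv2
a=cv2.imread('pics/top0.png');b=cv2.imread('pics/scene0.png')
cv2.imwrite('pics/top0c.png',cv2.resize(a[90:340,200:420],None,fx=2.4,fy=2.4,interpolation=2))
cv2.imwrite('pics/sc0c.png',cv2.resize(b[90:290,150:350],None,fx=3,fy=3,interpolation=2))
```

```text
(no output)
```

View pics/top0.png

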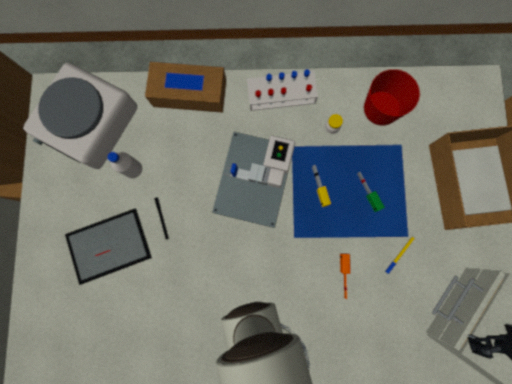

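View pics/top0c.png

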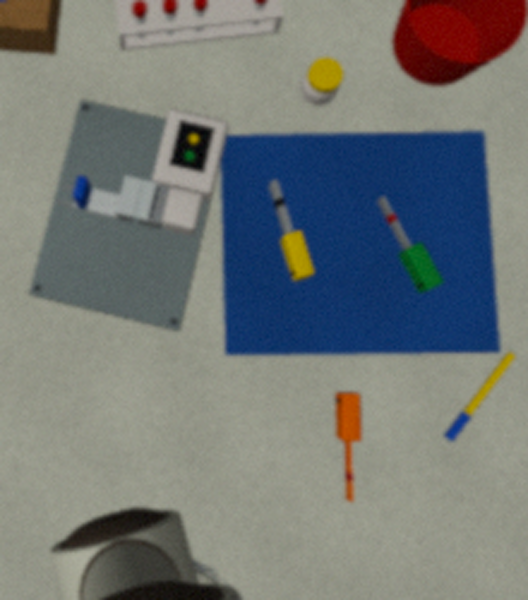

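View pics/sc0c.png

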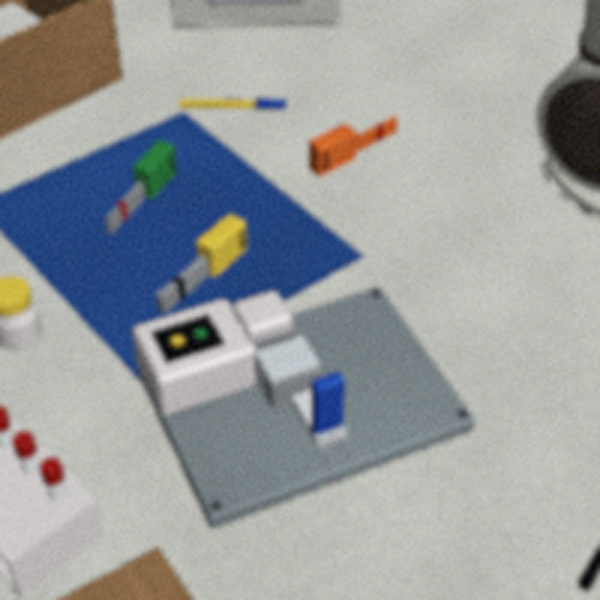

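The top view shows the green gauge at about (372,200) with its blade pointing up-left to (360,173), and the yellow one at (323,195). The orange look-alike is at (345,265). The sealer bed spans (214–293, 133–226), with the blue tab at (235,170).

Run:
```python
from h import *
for n in('top','scene'):
    d=grab(n); C=cloud(d); hsv=cv2.cvtColor(d['pixels'],cv2.COLOR_RGB2HSV)
    H,S,V=[hsv[...,i].astype(int) for i in range(3)]
    X=C[...,0];Y=C[...,1];Z=C[...,2]
    reg=(X>400)&(X<620)&(Y<-240)&(Y>-420)
    g=reg&(H>45)&(H<80)&(S>100)&(V>50)
    top=g&(Z>38)
    pts=C[top]; print(n,'green',g.sum(),top.sum(),pts.mean(0).round(1),np.percentile(pts[:,2],[5,50,95]).round(1))
    r=cv2.minAreaRect((pts[:,:2]).astype(np.float32));print(r)
    bl=reg&(Z>15)&~g&(S<110)
    print('blade',bl.sum(),C[bl].mean(0).round(1))
    q=C[bl][:,:2]
    if len(q)>5: 
        print(cv2.minAreaRect(q.astype(np.float32)));print(cv2.fitLine(q.astype(np.float32),2,0,.1,.1).ravel().round(3), 'green->blade yaw',np.degrees(np.arctan2(*(q.mean(0)-pts[:,:2].mean(0))[::-1])))
    # tab
    tab=(H>100)&(H<130)&(S>120)&(X>500)&(X<680)&(Y>40)&(Y<140)&(Z>30)
    p=C[tab];print('tab',tab.sum(),p.mean(0).round(1),np.percentile(p[:,2],[5,50,95]).round(1)); t=p[p[:,2]>92]
    if len(t)>4:print('tabtop',len(t),t.mean(0).round(1),cv2.minAreaRect(t[:,:2].astype(np.float32)))
    # bed
    bed=(abs(Z-20)<4)&(X>400)&(X<720)&(Y>-120)&(Y<170)&(S<80)
    m=cv2.morphologyEx(bed.astype(np.uint8),cv2.MORPH_OPEN,np.ones((3,3)))
    p=C[m>0];print('bed',len(p),np.median(p[:,2]),cv2.minAreaRect(p[:,:2].astype(np.float32)),cv2.boxPoints(cv2.minAreaRect(p[:,:2].astype(np.float32))).round().tolist())
```

```text
top green 187 130 [ 489.3 -342.7   43.7] [39.4 44.  47.2]
((489.8464660644531, -343.548828125), (57.19089889526367, 21.32998275756836), 26.58580207824707)
blade 43 [ 550.2 -315.4   23.4]
((550.9930419921875, -315.43359375), (71.62456512451172, 4.547152996063232), 24.422094345092773)
[ 9.05000e-01  4.24000e-01  5.50190e+02 -3.15404e+02] green->blade yaw 24.139491097680008
tab 62 [582.8  94.   92.4] [ 61.2  99.  103.8]
tabtop 44 [585.8  94.1 100.1] ((585.748046875, 94.02569580078125), (13.179178237915039, 27.97357940673828), 75.97502899169922)
bed 2837 20.74357264674336 ((568.8682861328125, 36.373939514160156), (204.51292419433594, 274.186767578125), 75.77159118652344) [[411.0, -29.0], [677.0, -96.0], [727.0, 102.0], [461.0, 169.0]]
scene green 152 70 [ 493.  -338.7   42.8] [39.3 42.8 45.4]
((491.84918212890625, -339.50726318359375), (53.593196868896484, 24.535724639892578), 29.07054328918457)
blade 47 [ 549.2 -314.5   22.2]
((549.7568969726562, -313.9800109863281), (77.96975708007812, 13.20417594909668), 32.006710052490234)
[ 8.86000e-01  4.63000e-01  5.49189e+02 -3.14537e+02] green->blade yaw 23.243528444198603
tab 169 [590.   99.9  75.8] [ 41.9  77.4 100.3]
tabtop 50 [589.3  97.5  98.4] ((588.2178955078125, 95.9505615234375), (13.289490699768066, 25.856292724609375), 78.43929290771484)
bed 3381 20.002490293790743 ((569.98779296875, 38.11927795410156), (208.57054138183594, 274.89605712890625), 76.1760025024414) [[412.0, -30.0], [679.0, -96.0], [728.0, 107.0], [461.0, 172.0]]
```

>>> servo_tool([
  {"x": 38.5, "y": -9.2, "z": 5, "roll": -10, "jaw": 100},
  {"x": 38.5, "y": -9.2, "z": 5, "roll": -10, "jaw": 100},
  {"x": 38.5, "y": -9.2, "z": 5, "roll": -10, "jaw": 100},
  {"x": 38.5, "y": -9.2, "z": 5, "roll": -10, "jaw": 100},
  {"x": 38.5, "y": -9.2, "z": 5, "roll": -10, "jaw": 100},
  {"x": 38.5, "y": -9.2, "z": 5, "roll": -10, "jaw": 100},
  {"x": 38.5, "y": -9.2, "z": 5, "roll": -10, "jaw": 100},
  {"x": 38.5, "y": -9.2, "z": 5, "roll": -10, "jaw": 100},
  {"x": 38.5, "y": -9.2, "z": 5, "roll": -10, "jaw": 100},
  {"x": 38.5, "y": -9.2, "z": 5, "roll": -10, "jaw": 100},
  {"x": 38.5, "y": -9.2, "z": 5, "roll": -10, "jaw": 100},
])

```text
time: 2.4
ee_pos: [489.6, -343.6, 181.5]
tcp_rot: [3.067, 0.678, -0.0]
wrist_force: [-0.6, -0.7, 0.3]
gripper_width: 85.8
```

Run:
```python
from h import *
s=sense();print(s['time'],s['ee_pos'],s['tcp_rot'],np.degrees(s['qpos']).round(1))
d=grab('wrist','w1.png');print(d['fx'],d['fy'],d['cx'],d['cy'],np.round(d['pose'],3).tolist())
```

```text
2.4 [ 489.5547103  -343.59928245  181.46152435] [ 3.06747832e+00  6.77793859e-01 -2.71080372e-04] [-35.1  10.9  11.1  90.2  -0.  120. ]
297.3186396354542 297.3186396354542 255.5953595142826 194.25390814015043 [[0.421, -0.875, -0.237, 550.161], [-0.907, -0.407, -0.111, -315.929], [0.001, 0.261, -0.965, 324.34], [0.0, 0.0, 0.0, 1.0]]
```

View pics/w1.png

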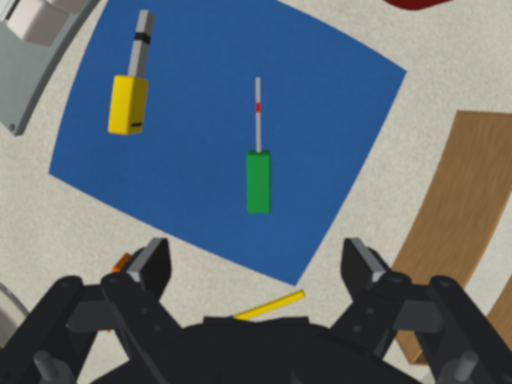

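The wrist view shows the green gauge straight ahead, with its block at (258,182), blade tip at (257,78) and red band at (258,107). I measure these with the fisheye model.

```bash
cat >> h.py <<'E'
def fray(d,u,v):
    a=(u-d['cx'])/d['fx'];b=(v-d['cy'])/d['fy'];t=np.hypot(a,b);k=np.sin(t)/t if t>1e-9 else 1
    r=np.array([a*k,b*k,np.cos(t)]);P=np.array(d['pose']);return P[:3,3],P[:3,:3]@r
def f_at_z(d,u,v,z):
    o,r=fray(d,u,v);return o+r*(z-o[2])/r[2]
def fcloud(d):
    v,u=np.mgrid[:384,:512].astype(float);a=(u-d['cx'])/d['fx'];b=(v-d['cy'])/d['fy'];t=np.hypot(a,b)+1e-12
    k=np.tan(np.minimum(t,1.5))/t;z=d['depth'];P=np.array(d['pose'])
    return np.stack([a*k*z,b*k*z,z],-1)@P[:3,:3].T+P[:3,3]
def rect(p): 
    r=cv2.minAreaRect(p[:,:2].astype(np.float32));return np.round(r[0],1),np.round(r[1],1),round(r[2],1)
E
python3 - <<'E'
from h import *
d=grab('wrist');C=fcloud(d);hsv=cv2.cvtColor(d['pixels'],cv2.COLOR_RGB2HSV);H,S,V=[hsv[...,i].astype(int) for i in range(3)]
X,Y,Z=C[...,0],C[...,1],C[...,2]
cen=np.zeros_like(H,bool);cen[60:225,235:285]=1
g=cen&(H>45)&(H<85)&(S>90)
print('green',g.sum(),np.percentile(Z[g],[5,50,95]).round(1),rect(C[g&(Z>38)]),C[g&(Z>38)].mean(0).round(1))
top=np.argwhere(g);print('rows',top.min(0),top.max(0))
b=cen&(S<90)&(V>90)&(Z>10);b[150:]=0
print('blade',b.sum(),np.percentile(Z[b],[5,50,95]).round(1),rect(C[b]),cv2.fitLine(C[b][:,:2].astype(np.float32),2,0,.1,.1).ravel().round(3))
r=cen&((H<10)|(H>170))&(S>100)&(V>80);print('red',r.sum(),C[r].mean(0).round(1))
for l in('gauge_grip','gauge_tip'):
    for k in viewer.tip_of(l,'wrist'): print(l,round(k['p'],2),k['xy'],f_at_z(d,*k['xy'],24 if l=='gauge_grip' else 16))
print('mat z',np.median(Z[230:260,240:270]), 'table',np.median(Z[60:80,440:450]))
E
```

```text
green 1436 [41.6 44.  45.3] (array([ 507.8, -337.9]), array([94.7, 22.4]), 25.4) [ 493.1 -345.2   45.4]
rows [150 246] [212 269]
blade 265 [25.1 26.3 27.5] (array([ 553.2, -316.6]), array([72.8,  4. ]), 24.9) [ 9.04000e-01  4.28000e-01  5.53607e+02 -3.16735e+02]
red 38 [ 559.  -314.4   26.7]
gauge_grip 0.85 [257.3, 176.5] [ 494.25996325 -344.27275209   24.        ]
gauge_grip 0.5 [120.4, 280.0] [ 301.61686077 -242.26755605   24.        ]
gauge_tip 0.81 [255.3, 77.8] [ 585.817392   -299.53942162   16.        ]
mat z 0.8594060314189562 table 0.38928015399855553
```

>>> servo_tool([
  {"x": 0.2, "y": 0.25, "z": 7, "roll": -90},
  {"x": 0.2, "y": 0.25, "z": 7, "roll": -90},
  {"x": 0.2, "y": 0.25, "z": 7, "roll": -90},
  {"x": 0.2, "y": 0.25, "z": 7, "roll": -90},
  {"x": 0.2, "y": 0.25, "z": 7, "roll": -90},
  {"x": 0.2, "y": 0.25, "z": 7, "roll": -90},
  {"x": 0.2, "y": 0.25, "z": 7, "roll": -90},
  {"x": 0.2, "y": 0.25, "z": 7, "roll": -90},
  {"x": 0.2, "y": 0.25, "z": 7, "roll": -90},
  {"x": 0.2, "y": 0.25, "z": 7, "roll": -90},
  {"x": 0.2, "y": 0.25, "z": 7, "roll": -170},
  {"x": 0.2, "y": 0.25, "z": 7, "roll": -170},
  {"x": 0.2, "y": 0.25, "z": 7, "roll": -170},
  {"x": 0.2, "y": 0.25, "z": 7, "roll": -170},
  {"x": 0.2, "y": 0.25, "z": 7, "roll": -170},
  {"x": 0.2, "y": 0.25, "z": 7, "roll": -170},
  {"x": 0.2, "y": 0.25, "z": 7, "roll": -170},
  {"x": 0.2, "y": 0.25, "z": 7, "roll": -170},
  {"x": 0.2, "y": 0.25, "z": 7, "roll": -170},
  {"x": 0.2, "y": 0.25, "z": 7, "roll": -170},
])

```text
invalid input at $.moves[0]: expected keys jaw, x, y, z, roll
```

>>> servo_tool([
  {"roll": -8},
  {"roll": -10},
  {"roll": -10},
])

```text
invalid input at $.moves[0]: expected keys jaw, x, y, z, roll
```

Run:
```python
from h import *
s=sense();print(s['time'],s['ee_pos'],s['tcp_rot'],np.degrees(s['qpos']).round(1))
d=grab('wrist','w2.png');print(np.round(d['pose'],3).tolist())
```

```text
2.6 [ 489.28719541 -344.04965485  181.74578457] [3.06751264e+00 6.75804155e-01 5.86491257e-04] [-35.1  10.9  11.1  90.2  -0.  120. ]
[[0.42, -0.876, -0.236, 549.838], [-0.907, -0.406, -0.11, -316.411], [0.001, 0.261, -0.965, 324.673], [0.0, 0.0, 0.0, 1.0]]
```

View pics/w2.png

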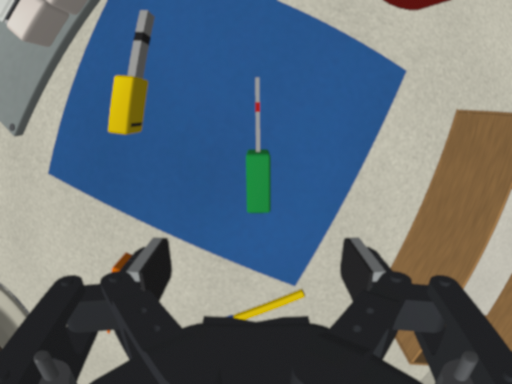

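All five keys are required and nothing moved (same view). I repeat the move with full rows.

>>> servo_tool([
  {"jaw": 100, "x": 0.2, "y": 0.25, "z": 7, "roll": -90},
  {"jaw": 100, "x": 0.2, "y": 0.25, "z": 7, "roll": -90},
  {"jaw": 100, "x": 0.2, "y": 0.25, "z": 7, "roll": -90},
  {"jaw": 100, "x": 0.2, "y": 0.25, "z": 7, "roll": -90},
  {"jaw": 100, "x": 0.2, "y": 0.25, "z": 7, "roll": -90},
  {"jaw": 100, "x": 0.2, "y": 0.25, "z": 7, "roll": -90},
  {"jaw": 100, "x": 0.2, "y": 0.25, "z": 7, "roll": -90},
  {"jaw": 100, "x": 0.2, "y": 0.25, "z": 7, "roll": -90},
  {"jaw": 100, "x": 0.2, "y": 0.25, "z": 7, "roll": -90},
  {"jaw": 100, "x": 0.2, "y": 0.25, "z": 7, "roll": -90},
  {"jaw": 100, "x": 0.2, "y": 0.25, "z": 7, "roll": -170},
  {"jaw": 100, "x": 0.2, "y": 0.25, "z": 7, "roll": -170},
  {"jaw": 100, "x": 0.2, "y": 0.25, "z": 7, "roll": -170},
  {"jaw": 100, "x": 0.2, "y": 0.25, "z": 7, "roll": -170},
  {"jaw": 100, "x": 0.2, "y": 0.25, "z": 7, "roll": -170},
  {"jaw": 100, "x": 0.2, "y": 0.25, "z": 7, "roll": -170},
  {"jaw": 100, "x": 0.2, "y": 0.25, "z": 7, "roll": -170},
  {"jaw": 100, "x": 0.2, "y": 0.25, "z": 7, "roll": -170},
  {"jaw": 100, "x": 0.2, "y": 0.25, "z": 7, "roll": -170},
  {"jaw": 100, "x": 0.2, "y": 0.25, "z": 7, "roll": -170},
])

```text
time: 4.65
ee_pos: [492.5, -345.1, 111.5]
tcp_rot: [-0.416, 3.114, -0.0]
wrist_force: [-0.8, 0.0, -0.5]
gripper_width: 85.2
```

>>> servo_tool([
  {"jaw": 100, "x": 0, "y": 0, "z": 0, "roll": -10},
  {"jaw": 100, "x": 0, "y": 0, "z": 0, "roll": -10},
  {"jaw": 100, "x": 0, "y": 0, "z": 0, "roll": -10},
])

```text
time: 4.95
ee_pos: [492.7, -345.0, 111.4]
tcp_rot: [-0.673, 3.069, -0.0]
wrist_force: [1.1, -0.4, -0.3]
gripper_width: 85.5
```

Run:
```python
from h import *
s=sense();print(s['time'],s['ee_pos'],s['tcp_rot'],np.degrees(s['qpos']).round(1))
d=grab('wrist','w3.png');print(np.round(d['pose'],3).tolist())
```

```text
4.95 [ 492.66703072 -344.95400765  111.42407817] [-6.73099317e-01  3.06852891e+00 -2.17424112e-04] [-35.   11.3   3.9  82.6  -0.  -59.7]
[[-0.419, 0.876, 0.24, 432.962], [0.908, 0.404, 0.11, -372.938], [-0.001, 0.264, -0.965, 254.322], [0.0, 0.0, 0.0, 1.0]]
```

View pics/w3.png

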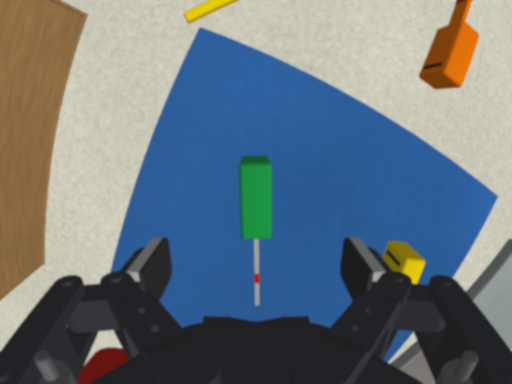

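```bash
cat >> h.py <<'E'
def fproj(d,p):
    P=np.array(d['pose']);c=P[:3,:3].T@(np.asarray(p,float)-P[:3,3]);t=np.arctan2(np.hypot(c[0],c[1]),c[2]);n=np.hypot(c[0],c[1])
    return np.array([d['cx']+d['fx']*t*c[0]/n,d['cy']+d['fy']*t*c[1]/n])
E
python3 - <<'E'
from h import *
d=grab('wrist');C=fcloud(d);hsv=cv2.cvtColor(d['pixels'],cv2.COLOR_RGB2HSV);H,S,V=[hsv[...,i].astype(int) for i in range(3)]
Z=C[...,2]
cen=np.zeros_like(H,bool);cen[140:312,232:282]=1
g=cen&(H>45)&(H<85)&(S>90)&(Z>41)
print('green',g.sum(),np.percentile(Z[g],[5,50,95]).round(1),rect(C[g]),C[g].mean(0).round(1))
b=cen&(S<90)&(V>90)&(Z>10)&(Z<35)
print('blade',b.sum(),rect(C[b]))
print('tcp px',fproj(d,sense()['ee_pos']))
E
```

```text
green 2385 [42.7 44.2 45.4] (array([ 475.5, -353.8]), array([93. , 23.3]), 25.5) [ 489.1 -347.2   45.1]
blade 267 (array([ 555.6, -315.7]), array([68.6,  4.2]), 26.1)
tcp px [256.61064409 243.65610829]
```

Run:
```python
from h import *
d=grab('wrist');hsv=cv2.cvtColor(d['pixels'],cv2.COLOR_RGB2HSV)
for r in range(152,172,2): print(r,d['pixels'][r,256],round(float(d['depth'][r,256])),end=' ')
for r in range(232,244,2): print(r,d['pixels'][r,256],end=' ')
for r in range(299,312,2): print(r,d['pixels'][r,257],end=' ')
s=sense();R=cv2.Rodrigues(np.array(s['tcp_rot']))[0];print()
for n,u,v,z in(('front',256,238.5,45),('rear',256,164.5,45),('tip',257,305,27),('sideL',240.5,200,45),('sideR',271.5,200,45)):
    p=f_at_z(d,u,v,z);print(n,p.round(1),(R.T@(p-s['ee_pos'])).round(1))
```

```text
152 [ 45  94 153] 253 154 [ 41  93 141] 253 156 [27 87 70] 245 158 [23 86 42] 233 160 [22 88 41] 223 162 [23 97 45] 215 164 [ 28 124  56] 213 166 [ 28 140  63] 212 168 [ 30 146  66] 212 170 [ 30 146  66] 0 232 [ 27 146  65] 234 [ 26 146  64] 236 [ 31 144  66] 238 [ 95 145 105] 240 [153 159 153] 242 [160 161 159] 299 [155 156 156] 301 [155 156 155] 303 [150 152 155] 305 [ 99 118 150] 307 [ 46  92 147] 309 [ 43  90 147] 311 [ 43  89 146] 
front [ 516.8 -334.    45. ] [-26.3  -0.2  66.3]
rear [ 465.  -357.9   45. ] [30.8 -0.2 66.3]
tip [ 586. -301.   27.] [-102.9    0.7   84.3]
sideL [ 493.6 -357.2   45. ] [  4.5 -11.6  66.3]
sideR [ 484.1 -336.6   45. ] [ 4.5 11.1 66.3]
```

The view shows the gauge centred in the gripper: block rows 164–238, tip at row 305, lateral offset under 0.5 mm. I descend and grip.

>>> servo_tool([
  {"jaw": 100, "x": 0.1, "y": 0, "z": 5, "roll": 0},
  {"jaw": 100, "x": 0.1, "y": 0, "z": 8.5, "roll": 0},
  {"jaw": 100, "x": 0.1, "y": 0, "z": 10.1, "roll": 0},
  {"jaw": 100, "x": 0.1, "y": 0, "z": 10.1, "roll": 0},
  {"jaw": 20, "x": 0.1, "y": 0, "z": 10.1, "roll": 0},
  {"jaw": 20, "x": 0.1, "y": 0, "z": 10.1, "roll": 0},
  {"jaw": 20, "x": 0.1, "y": 0, "z": 10.1, "roll": 0},
  {"jaw": 10, "x": 0.1, "y": 0, "z": 10.1, "roll": 0},
  {"jaw": 10, "x": 0.1, "y": 0, "z": 10.1, "roll": 0},
  {"jaw": 10, "x": 0.1, "y": 0, "z": 10.1, "roll": 0},
  {"jaw": 10, "x": 0.1, "y": 0, "z": 10.1, "roll": 0},
], squeeze=40)

```text
time: 6.2
ee_pos: [492.6, -345.4, 11.5]
tcp_rot: [-0.678, 3.066, -0.002]
wrist_force: [-0.4, -0.1, 5.5]
gripper_width: 23.4
```

>>> servo_tool([
  {"jaw": 10, "x": 0, "y": 0, "z": -3, "roll": 0},
  {"jaw": 10, "x": 0, "y": 0, "z": -8, "roll": 0},
  {"jaw": 10, "x": 0, "y": 0, "z": -12.5, "roll": 0},
  {"jaw": 10, "x": -8, "y": 41.6, "z": -12.5, "roll": 39},
  {"jaw": 10, "x": -8, "y": 41.6, "z": -12.5, "roll": 39},
  {"jaw": 10, "x": -8, "y": 41.6, "z": -12.5, "roll": 39},
  {"jaw": 10, "x": -8, "y": 41.6, "z": -12.5, "roll": 39},
  {"jaw": 10, "x": -8, "y": 41.6, "z": -12.5, "roll": 39},
  {"jaw": 10, "x": -8, "y": 41.6, "z": -12.5, "roll": 39},
  {"jaw": 10, "x": -8, "y": 41.6, "z": -12.5, "roll": 39},
  {"jaw": 10, "x": -8, "y": 41.6, "z": -12.5, "roll": 39},
  {"jaw": 10, "x": -8, "y": 41.6, "z": -12.5, "roll": 39},
  {"jaw": 10, "x": -8, "y": 41.6, "z": -12.5, "roll": 39},
  {"jaw": 10, "x": -8, "y": 41.6, "z": -12.5, "roll": 39},
  {"jaw": 10, "x": -8, "y": 41.6, "z": -12.5, "roll": 39},
  {"jaw": 10, "x": -8, "y": 41.6, "z": -12.5, "roll": 39},
])

```text
time: 7.8
ee_pos: [389.4, 65.0, 135.2]
tcp_rot: [-0.387, -3.117, 0.0]
wrist_force: [-0.5, -0.1, -1.2]
gripper_width: 23.2
```

Run:
```python
from h import *
s=sense();print(s['time'],s['ee_pos'],s['tcp_rot'],np.degrees(s['qpos']).round(1),s['wrist_force'])
d=grab('wrist','w4.png');print(np.round(d['pose'],3).tolist())
d=grab('scene','s4.png');d=grab('top','t4.png')
a=cv2.imread('pics/s4.png');b=cv2.imread('pics/t4.png')
cv2.imwrite('pics/st4.png',np.hstack([cv2.resize(a[130:290,200:350],None,fx=2.6,fy=2.6,interpolation=2),cv2.resize(b[100:260,200:350],None,fx=2.6,fy=2.6,interpolation=2)]))
```

```text
7.8 [389.35622247  64.98217451 135.22537475] [-3.87078147e-01 -3.11748993e+00  2.70081177e-04] [  9.5 -17.3 -20.9  86.4  -0.   23.6] [-0.46579878 -0.10144431 -1.1614581 ]
[[0.244, 0.935, 0.255, 325.624], [0.97, -0.236, -0.064, 80.957], [0.0, 0.263, -0.965, 278.107], [0.0, 0.0, 0.0, 1.0]]
```

View pics/w4.png

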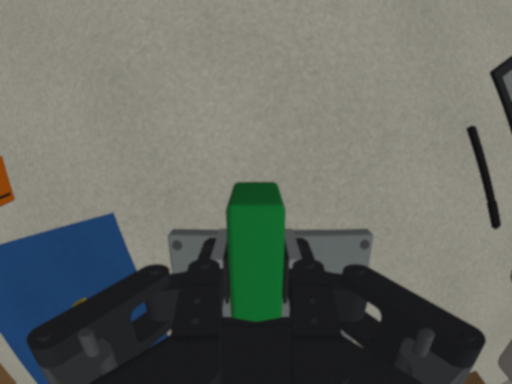

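View pics/st4.png

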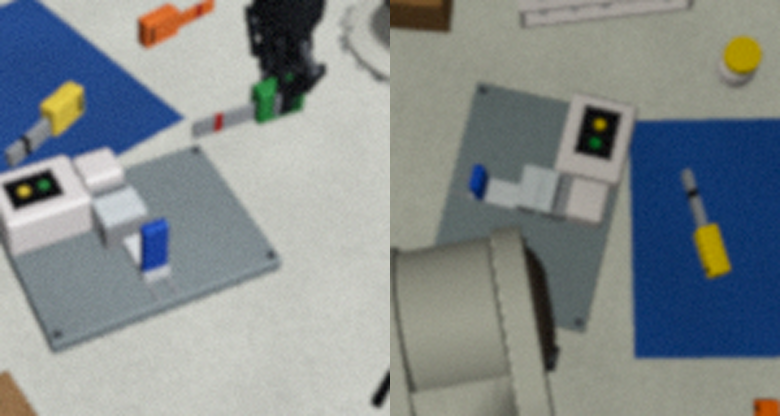

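The wrist view shows the bed's front edge behind the held gauge, with corners at about (170,231) and (371,231). The scene view shows the blade pointing along the slot axis. I fit the bed edges for the sealer's pose.

Run:
```python
from h import *
d=grab('wrist');im=d['pixels'];
cv2.imwrite('pics/w4c.png',cv2.cvtColor(cv2.resize(im[215:285,155:385],None,fx=3.4,fy=3.4,interpolation=2),cv2.COLOR_RGB2BGR))
g=cv2.GaussianBlur(im.astype(np.float32).mean(2),(0,0),.8)
print('col190',g[224:244,190].round().astype(int)); print('col340',g[224:244,340].round().astype(int))
print('row245L',g[250,160:182].round().astype(int));print('row245R',g[250,360:382].round().astype(int))
print('depth col190',d['depth'][222:244,190].round());
```

```text
col190 [133 133 132 129 119 102  83  71  68  70  74  81  89  93  95  95  95  95
  95  95]
col340 [134 134 134 130 121 103  84  72  69  71  75  82  90  94  96  97  97  98
  98  98]
row245L [137 137 137 137 137 137 135 130 120 105  96  93  93  91  87  84  82  82
  84  87  91  94]
row245R [ 96  94  92  90  90  91  93  96  98 103 111 122 130 134 135 134 134 134
 135 135 135 135]
depth col190 [295. 296. 298. 296. 298. 298. 297. 295. 292. 290. 287. 284. 282. 280.
 278. 279. 277. 279. 279. 278. 279. 280.]
```

View pics/w4c.png

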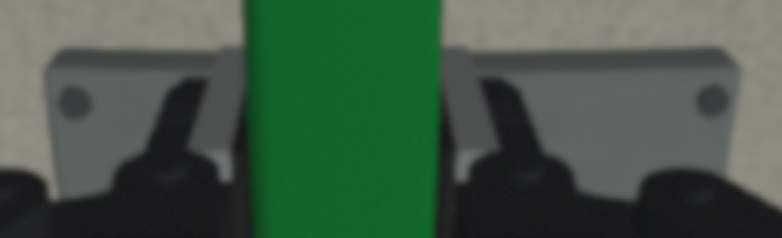

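Run:
```python
from h import *
d=grab('wrist')
g=cv2.GaussianBlur(d['pixels'].astype(np.float32).mean(2),(0,0),.6)
def cross(a,lv):
    for i in range(len(a)-1):
        if (a[i]-lv)*(a[i+1]-lv)<=0 and a[i]!=a[i+1]: return i+(a[i]-lv)/(a[i]-a[i+1])
F=[];L=[];Rr=[]
for c in list(range(182,194))+list(range(326,355)):
    r=232+cross(g[232:244,c],82.);F.append(f_at_z(d,c,r,20.)[:2])
for r in range(242,262):
    a=cross(g[r,160:178],115.);b=cross(g[r,362:380],116.)
    if a: L.append(f_at_z(d,160+a,r,20.)[:2])
    if b: Rr.append(f_at_z(d,362+b,r,20.)[:2])
def line(p):
    v=cv2.fitLine(np.array(p,np.float32),cv2.DIST_HUBER,0,.1,.1).ravel();n=np.array([-v[1],v[0]]);print(np.degrees(np.arctan2(v[1],v[0])).round(2),'res',np.std((np.array(p)-v[2:])@n).round(2));return v
f=line(F);l=line(L);r=line(Rr)
y=f[:2]*(1 if f[1]>0 else -1);x=np.array([y[1],-y[0]])
L,Rr=np.array(L),np.array(Rr);print('width',((Rr-l[2:])@y).mean(),'L',(L@y).mean(),'R',(Rr@y).mean())
yc=((L@y).mean()+120-120+85+ (Rr@y).mean()-120)/2
xf=(np.array(F)@x).mean()+125
m=x*xf+y*yc;print('mouth',m,'yaw',np.degrees(np.arctan2(x[1],x[0])))
s=sense();R=cv2.Rodrigues(np.array(s['tcp_rot']))[0]
rel=np.array(s['ee_pos'])[:2]-m;print('tcp in sealer',rel@x,rel@y,'tool yaw',np.degrees(np.arctan2(R[1,0],R[0,0]))-180,s['time'])
```

```text
75.72 res 0.06
-13.91 res 0.1
-15.18 res 0.05
width 203.05395093313217 L 72.87603972859188 R 275.92352512110887
mouth [553.80829869  20.94986455] yaw -14.279404
tcp in sealer -170.43467300688874 2.479807321384567 tool yaw -14.118004922991275 8.05
```

>>> servo_tool([
  {"jaw": 10, "x": -4.5, "y": 0.15, "z": 0, "roll": 0.2},
  {"jaw": 10, "x": -4.5, "y": 0.15, "z": 4, "roll": 0.2},
  {"jaw": 10, "x": -4.5, "y": 0.15, "z": 8, "roll": 0.2},
  {"jaw": 10, "x": -4.5, "y": 0.15, "z": 10.2, "roll": 0.2},
  {"jaw": 10, "x": -4.5, "y": 0.15, "z": 10.2, "roll": 0.2},
  {"jaw": 10, "x": -4.5, "y": 0.15, "z": 10.2, "roll": 0.2},
])

```text
time: 8.65
ee_pos: [433.0, 56.2, 33.0]
tcp_rot: [-0.39, -3.116, 0.0]
wrist_force: [0.5, -0.7, -0.2]
gripper_width: 23.4
```

```bash
cat >> h.py <<'E'
M=np.array([553.8,21.0,20.]);_a=np.radians(-14.28);SX=np.array([np.cos(_a),np.sin(_a),0]);SY=np.array([-SX[1],SX[0],0])
def sl(p): p=np.asarray(p)-M; return np.stack([p@SX,p@SY,p[...,2]],-1)
def wd(a): return M+a[0]*SX+a[1]*SY+np.array([0,0,a[2]])
E
python3 - <<'E'
from h import *
s=sense();print(s['time'],sl(np.array(s['ee_pos'])).round(1),s['wrist_force'])
d=grab('scene','s5.png');e=grab('top','t5.png');w=grab('wrist','w5.png')
def dr(d,pr):
    k=4 ;im=cv2.cvtColor(d['pixels'],cv2.COLOR_RGB2BGR);o=proj(d,wd((0,5,20)));u0,v0=int(o[0])-50,int(o[1])-50
    c=cv2.resize(im[v0:v0+100,u0:u0+98],None,fx=k,fy=k,interpolation=2)
    for a in ((0,0,0),(0,0,40),(50,0,40),(0,16,40),(0,12,40)):
        q=(proj(d,wd(a))-[u0,v0]+.5)*k;cv2.circle(c,tuple(int(t) for t in q),2,(0,0,255),-1)
    t=(proj(d,np.array(s['ee_pos'])+104*SX+np.array([0,0,14-10.5]))-[u0,v0]+.5)*k;cv2.circle(c,tuple(int(z) for z in t),2,(255,0,255),-1)
    return c
cv2.imwrite('pics/st5.png',np.hstack([dr(d,0),dr(e,0)]))
E
```

```text
8.65 [-125.8    4.3   13. ] [ 0.52191924 -0.68194585 -0.22442668]
```

View pics/st5.png

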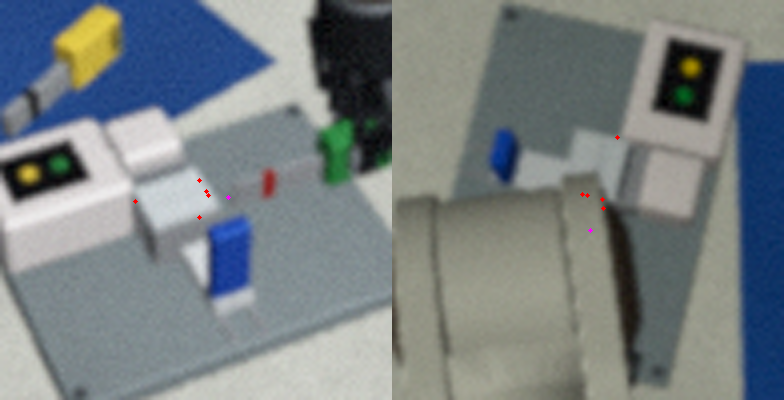

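View pics/w5.png

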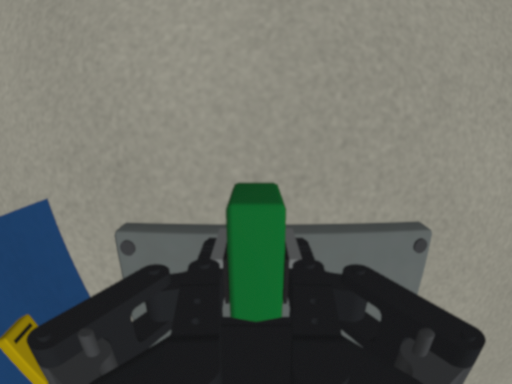

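Run:
```python
from h import *
d=grab('wrist')
g=cv2.GaussianBlur(d['pixels'].astype(np.float32).mean(2),(0,0),.6)
print(g[222:240,160].round().astype(int),g[222:240,380].round().astype(int),g[255,110:130].round().astype(int),g[255,415:435].round().astype(int))
for u,v in((127.5,247),(420.5,245)):
    # screw centroid
    p=g[int(v)-9:int(v)+10,int(u)-9:int(u)+10];w=np.clip(75-p,0,None);vv,uu=np.mgrid[int(v)-9:int(v)+10,int(u)-9:int(u)+10]
    uc,vc=(w*uu).sum()/w.sum(),(w*vv).sum()/w.sum();print('screw',uc,vc,sl(f_at_z(d,uc,vc,20)).round(2))
def cross(a,lv):
    for i in range(len(a)-1):
        if (a[i]-lv)*(a[i+1]-lv)<=0 and a[i]!=a[i+1]: return i+(a[i]-lv)/(a[i]-a[i+1])
F=[];L=[];R=[]
for c in list(range(140,190))+list(range(325,405)):
    a=cross(g[226:244,c],82.)
    if a and g[226,c]<82: F.append(sl(f_at_z(d,c,226+a,20.)))
for r in range(245,275):
    a=cross(g[r,108:130],118.);b=cross(g[r,415:437],118.)
    if a: L.append(sl(f_at_z(d,108+a,r,20.)))
    if b: R.append(sl(f_at_z(d,415+b,r,20.)))
F,L,R=map(np.array,(F,L,R));print(len(F),'front x',F[:,0].mean() if len(F) else 0,'slope',np.degrees(np.polyfit(F[:,1],F[:,0],1)[0]) if len(F) else 0);print('L',L.mean(0),'R',R.mean(0))
print(sense()['time'])
```

```text
[113  94  76  68  66  67  68  69  71  74  81  88  94  96  97  97  97  97] [111  87  72  68  68  68  69  71  74  80  88  94  96  97  97  98  98  98] [140 139 139 139 139 138 133 121 104  94  94  95  95  93  91  87  84  81
  79  80] [ 99  98  98  98  98  98  98  99  99 100 103 110 122 131 134 136 136 135
 135 135]
screw 127.43601375859063 246.8975642554094 [-114.36  -75.14    0.  ]
screw 419.068797245986 244.62001867357185 [-114.39  110.73    0.  ]
130 front x -125.10077241921314 slope -0.0020099797152737277
L [-104.80241448  -83.71584059    0.        ] R [-102.69333477  118.99017954    0.        ]
8.85
```

Bed edges refit to within 0.2 mm (front -125.1, centre 17.6 against 17.5), with the blade centre at y≈4.3. Now a partial insertion with a force check.

>>> servo_tool([
  {"jaw": 10, "x": -1, "y": 0, "z": 0.1, "roll": 0},
  {"jaw": 10, "x": -1.8, "y": 0, "z": 0.1, "roll": 0},
  {"jaw": 10, "x": -2.2, "y": 0, "z": 0.1, "roll": 0},
  {"jaw": 10, "x": -2.6, "y": 0, "z": 0.1, "roll": 0},
  {"jaw": 10, "x": -3, "y": 0, "z": 0.1, "roll": 0},
  {"jaw": 10, "x": -3, "y": 0, "z": 0.1, "roll": 0},
])

```text
time: 9.45
ee_pos: [462.6, 48.9, 32.2]
tcp_rot: [-0.39, -3.117, 0.0]
wrist_force: [0.2, -0.8, -1.3]
gripper_width: 23.3
```

No contact force, so I continue to a tip depth of about 28 mm and look.

>>> servo_tool([
  {"jaw": 10, "x": -0.5, "y": 0, "z": 0, "roll": 0},
  {"jaw": 10, "x": -1, "y": 0, "z": 0, "roll": 0},
  {"jaw": 10, "x": -1.5, "y": 0, "z": 0, "roll": 0},
  {"jaw": 10, "x": -2, "y": 0, "z": 0, "roll": 0},
  {"jaw": 10, "x": -2, "y": 0, "z": 0, "roll": 0},
  {"jaw": 10, "x": -2, "y": 0, "z": 0, "roll": 0},
])

```text
time: 10.05
ee_pos: [481.6, 44.0, 32.2]
tcp_rot: [-0.39, -3.117, 0.0]
wrist_force: [0.1, 0.7, -1.7]
gripper_width: 23.3
```

Run:
```python
from h import *
s=sense();print(s['time'],sl(np.array(s['ee_pos'])).round(1),s['wrist_force'])
d=grab('scene','s6.png')
k=6;im=cv2.cvtColor(d['pixels'],cv2.COLOR_RGB2BGR);o=proj(d,wd((-20,5,20)));u0,v0=int(o[0])-55,int(o[1])-45
c=cv2.resize(im[v0:v0+90,u0:u0+110],None,fx=k,fy=k,interpolation=2)
for a in ((0,0,40),(0,12,40),(0,2,24),(0,2,4),(-5,2,26),(5,2,26)):
    q=(proj(d,wd(a))-[u0,v0]+.5)*k;cv2.circle(c,tuple(int(t) for t in q),2,(255,0,255),-1)
cv2.imwrite('pics/s6c.png',c)
C=cloud(d);hsv=cv2.cvtColor(d['pixels'],cv2.COLOR_RGB2HSV);H,S,V=[hsv[...,i].astype(int) for i in range(3)]
A=sl(C);ok=(abs(A[...,0]+10)<40)&(abs(A[...,1])<25)&(A[...,2]>-3)
r=ok&((H<10)|(H>170))&(S>70);print('red',r.sum(),A[r].round(0).tolist()[:12])
g=ok|((A[...,0]>-130)&(A[...,0]<0)&(abs(A[...,1])<30));g&=(H>45)&(H<85)&(S>90);q=A[g];print('green',g.sum(),np.percentile(q[:,0],[2,50,98]).round(1),np.percentile(q[:,1],[2,50,98]).round(1),np.percentile(q[:,2],[2,98]).round(1))
```

```text
10.05 [-75.7   4.5  12.2] [ 0.12687388  0.71813814 -1.69704176]
red 15 [[-24.0, 14.0, 323.0], [-19.0, -3.0, 311.0], [-21.0, 11.0, 317.0], [-24.0, 20.0, 321.0], [-23.0, 11.0, 313.0], [-18.0, 6.0, 303.0], [-18.0, 0.0, 296.0], [-23.0, 17.0, 300.0], [-23.0, -15.0, 273.0], [-22.0, 20.0, 293.0], [-23.0, -9.0, 267.0], [-25.0, -8.0, 261.0]]
green 129 [-101.4  -60.5  -49.7] [-2.5 16.6 28.8] [ 7.5 71.5]
```

View pics/s6c.png

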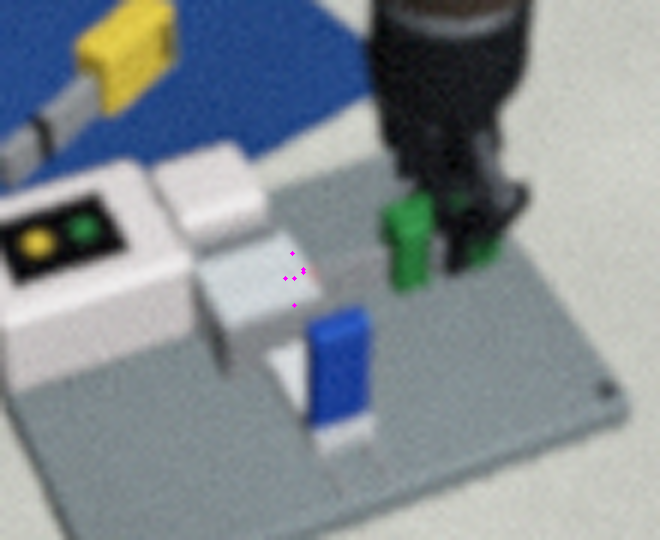

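Run:
```python
from h import *
d=grab('scene')
k=12;im=cv2.cvtColor(d['pixels'],cv2.COLOR_RGB2BGR);o=proj(d,wd((-25,5,20)));u0,v0=int(o[0])-25,int(o[1])-22
c=cv2.resize(im[v0:v0+45,u0:u0+60],None,fx=k,fy=k,interpolation=2)
t=28.3;z0=1.7
P=[((t-75,-7.6,z0+44),(255,0,255)),((t-75,16.4,z0+44),(255,0,255)),((t-75,16.4,z0),(255,0,255)),((t-25,6.4,z0+26),(0,255,255)),((t-35,6.4,z0+26),(0,255,255)),((t-75,6.4,z0+26),(0,255,255)),((t-35,6.4,z0+2),(0,255,255)),((0,-16,48),(0,0,0)),((0,26,48),(0,0,0))]
for a,col in P:
    q=(proj(d,wd(a))-[u0,v0]+.5)*k;cv2.circle(c,tuple(int(x) for x in q),3,col,-1)
cv2.imwrite('pics/s6d.png',c);print(sense()['time'])
```

```text
10.15
```

View pics/s6d.png

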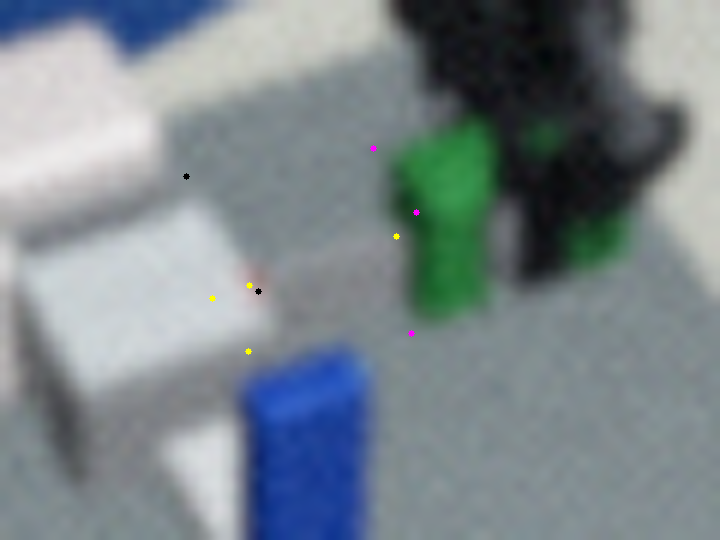

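>>> servo_tool([
  {"jaw": 10, "x": -0.2, "y": 0, "z": 0, "roll": 0},
  {"jaw": 10, "x": -0.2, "y": -0.15, "z": 0.1, "roll": 0},
  {"jaw": 10, "x": -0.2, "y": -0.15, "z": 0.15, "roll": 0},
  {"jaw": 10, "x": -0.2, "y": -0.15, "z": 0.15, "roll": 0},
])

```text
time: 10.55
ee_pos: [483.1, 42.1, 30.7]
tcp_rot: [-0.39, -3.117, 0.0]
wrist_force: [-0.5, -0.7, -0.8]
gripper_width: 23.5
```

>>> servo_tool([
  {"jaw": 10, "x": 0, "y": 0, "z": 0.05, "roll": 0},
  {"jaw": 10, "x": 0, "y": 0, "z": 0.05, "roll": 0},
  {"jaw": 40, "x": 0, "y": 0, "z": 0.05, "roll": 0},
  {"jaw": 70, "x": 0, "y": 0, "z": 0.05, "roll": 0},
  {"jaw": 70, "x": 0, "y": 0, "z": 0.05, "roll": 0},
  {"jaw": 70, "x": 0, "y": 0, "z": 0.05, "roll": 0},
  {"jaw": 70, "x": 0, "y": 0, "z": -4, "roll": 0},
  {"jaw": 70, "x": 2, "y": 0, "z": -8, "roll": 0},
  {"jaw": 70, "x": 6, "y": 0, "z": -11, "roll": 0},
  {"jaw": 70, "x": 6, "y": 0, "z": -11, "roll": 0},
  {"jaw": 70, "x": 6, "y": 0, "z": -11, "roll": 0},
])

```text
time: 11.65
ee_pos: [425.4, 57.1, 141.7]
tcp_rot: [0.389, 3.115, 0.001]
wrist_force: [-0.4, -0.6, -1.7]
gripper_width: 60.0
```

Run:
```python
from h import *
s=sense();print(s['time'],sl(np.array(s['ee_pos'])).round(1),s['wrist_force'])
d=grab('scene','s7.png');w=grab('wrist','w7.png')
im=cv2.imread('pics/s7.png');cv2.imwrite('pics/s7c.png',cv2.resize(im[170:260,215:325],None,fx=6,fy=6,interpolation=2))
for a in((0,2,26),(-10,2,26),(0,0,40)): print(a,fproj(w,wd(a)).round(1))
```

```text
11.65 [-133.3    3.3  121.7] [-0.42170705 -0.62429002 -1.69137678]
(0, 2, 26) [254.3 322.4]
(-10, 2, 26) [254.3 314.9]
(0, 0, 40) [252.2 331.3]
```

View pics/w7.png

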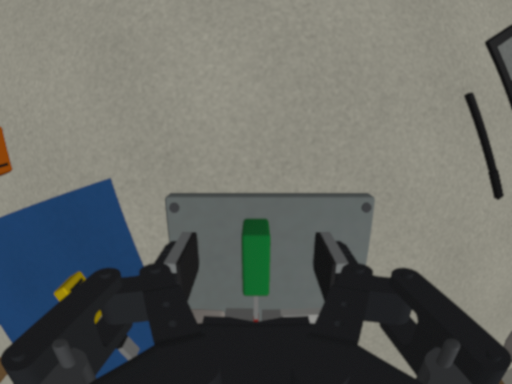

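View pics/s7c.png

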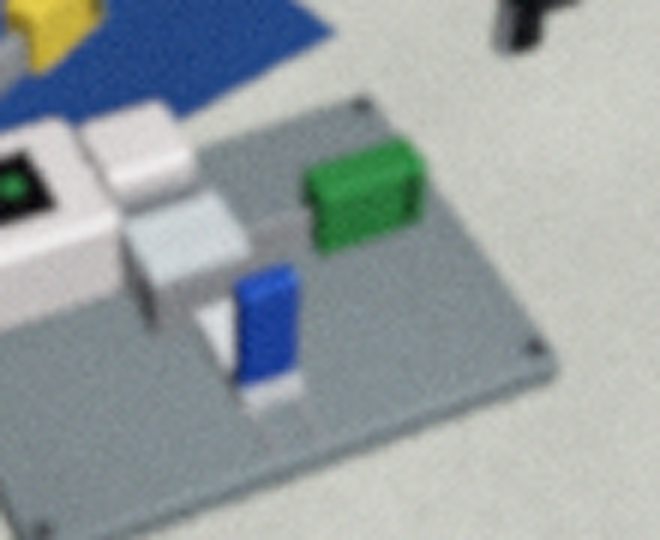

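>>> servo_tool([
  {"jaw": 70, "x": 4, "y": 0, "z": -2, "roll": 0},
  {"jaw": 70, "x": 8, "y": 0, "z": -3, "roll": 0},
  {"jaw": 70, "x": 8, "y": 0, "z": -3, "roll": 0},
  {"jaw": 70, "x": 8, "y": 0, "z": -3, "roll": 0},
])

```text
time: 12.15
ee_pos: [347.7, 76.7, 170.1]
tcp_rot: [-0.389, -3.117, 0.0]
wrist_force: [0.2, -1.4, -0.7]
gripper_width: 59.8
```

Run:
```python
from h import *
s=sense();print(s['time'],sl(np.array(s['ee_pos'])).round(1),s['wrist_force'])
w=grab('wrist','w8.png')
k=10;im=cv2.imread('pics/w8.png');o=fproj(w,wd((-20,5,20)));u0,v0=int(o[0])-35,int(o[1])-28
c=cv2.resize(im[v0:v0+56,u0:u0+78],None,fx=k,fy=k,interpolation=2)
for a in ((0,0,40),(0,0,26),(0,2.8,26),(-10,2.8,26),(-45,2.8,44),(0,16,40)):
    q=(fproj(w,wd(a))-[u0,v0]+.5)*k;cv2.circle(c,tuple(int(x) for x in q),3,(255,0,255),-1)
cv2.imwrite('pics/w8c.png',c);print(u0,v0)
```

```text
12.15 [-213.4    3.1  150.1] [ 0.16052234 -1.36326586 -0.73045721]
221 312
```

View pics/w8c.png

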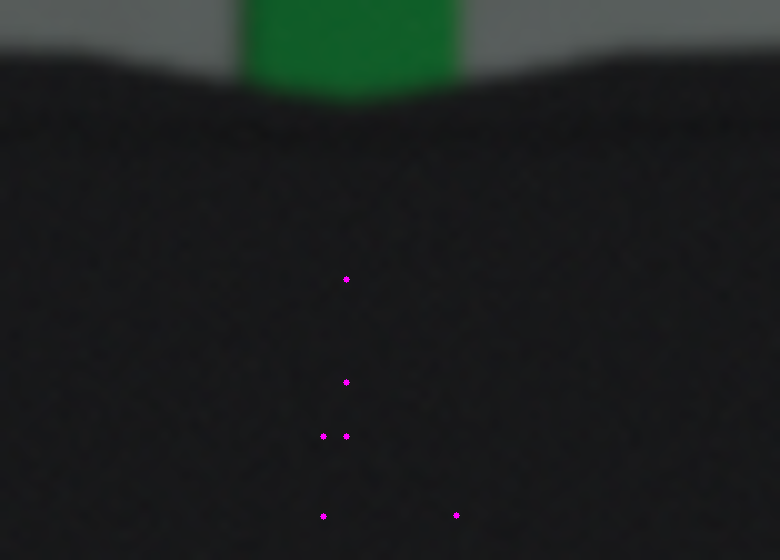

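The gripper body hides the slot from here. I go forward, high over it, which is also on the way to the tab.

>>> servo_tool([
  {"jaw": 70, "x": -5, "y": 0, "z": 0, "roll": 0},
  {"jaw": 70, "x": -10, "y": 0, "z": 0, "roll": 0},
  {"jaw": 70, "x": -15, "y": 0, "z": 0, "roll": 0},
  {"jaw": 70, "x": -19, "y": 0, "z": 0, "roll": 0},
  {"jaw": 70, "x": -19, "y": 0, "z": 0, "roll": 0},
  {"jaw": 70, "x": -19, "y": 0, "z": 0, "roll": 0},
])

```text
time: 12.8
ee_pos: [532.2, 28.9, 168.1]
tcp_rot: [-0.392, -3.113, 0.001]
wrist_force: [-0.2, 0.3, 0.8]
gripper_width: 59.7
```

Run:
```python
from h import *
s=sense();print(s['time'],sl(np.array(s['ee_pos'])).round(1),s['wrist_force'])
w=grab('wrist','w9.png')
k=8;im=cv2.imread('pics/w9.png');o=fproj(w,wd((0,20,20)));u0,v0=int(o[0])-45,int(o[1])-40
c=cv2.resize(im[v0:v0+70,u0:u0+98],None,fx=k,fy=k,interpolation=2)
for a in ((0,0,40),(0,16,40),(-5,2,26),(5,2,26),(0,85,80)):
    q=(fproj(w,wd(a))-[u0,v0]+.5)*k;cv2.circle(c,tuple(int(x) for x in q),2,(255,0,255),-1)
cv2.imwrite('pics/w9c.png',c);print(u0,v0)
```

```text
12.8 [-22.9   2.4 148.1] [-0.21816158  0.30119992  0.75953668]
229 169
```

View pics/w9.png

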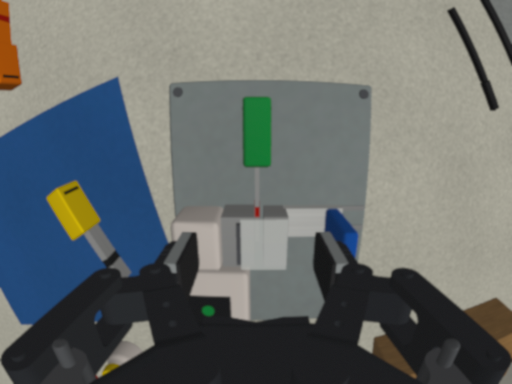

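View pics/w9c.png

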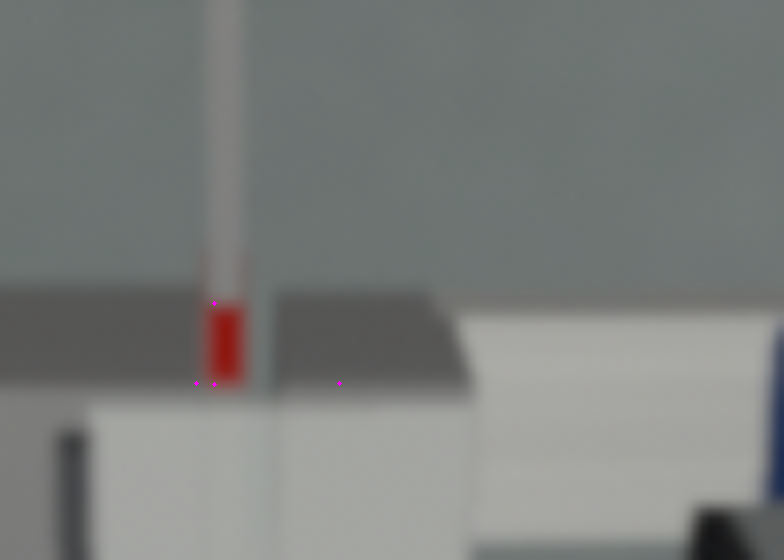

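The red band's rear end lies about 5 mm in front of the jaw face (row 303 against the predicted 302), so the face lies mid-band. Gauge is straight. I shut the gripper and go outside the tab.

>>> servo_tool([
  {"jaw": 40, "x": -3.8, "y": 5, "z": 0, "roll": 0},
  {"jaw": 0, "x": -3.8, "y": 10, "z": 0, "roll": 0},
  {"jaw": 0, "x": -3.8, "y": 11.6, "z": 0, "roll": 0},
  {"jaw": 0, "x": -3.8, "y": 11.6, "z": 0, "roll": 0},
  {"jaw": 0, "x": -3.8, "y": 11.6, "z": 0, "roll": 0},
  {"jaw": 0, "x": -3.8, "y": 11.6, "z": 3, "roll": 0},
  {"jaw": 0, "x": -3.8, "y": 11.6, "z": 3, "roll": 0},
])

```text
time: 13.55
ee_pos: [595.1, 131.6, 138.0]
tcp_rot: [-0.391, -3.113, 0.003]
wrist_force: [-0.2, -0.4, -0.9]
gripper_width: -0.2
```

Run:
```python
from h import *
s=sense();print(s['time'],sl(np.array(s['ee_pos'])).round(1),s['wrist_force'],s['gripper_width'])
w=grab('wrist','w10.png');C=sl(fcloud(w));hsv=cv2.cvtColor(w['pixels'],cv2.COLOR_RGB2HSV);H,S,V=[hsv[...,i].astype(int) for i in range(3)]
t=(H>100)&(H<130)&(S>120)&(C[...,2]>72)&(C[...,2]<90)&(abs(C[...,0]-15)<40)&(abs(C[...,1]-80)<30)
q=C[t];print(t.sum(),np.percentile(q,[2,50,98],axis=0).round(1).tolist(),'tcp px',fproj(w,s['ee_pos']))
```

```text
13.55 [ 12.7 117.4 118. ] [-0.20049911 -0.38979882 -0.87384458] -0.16286381174579614
881 [[0.5, 73.0, 73.4], [13.1, 79.8, 79.9], [27.9, 85.7, 81.4]] tcp px [255.68990214 243.21706942]
```

View pics/w10.png

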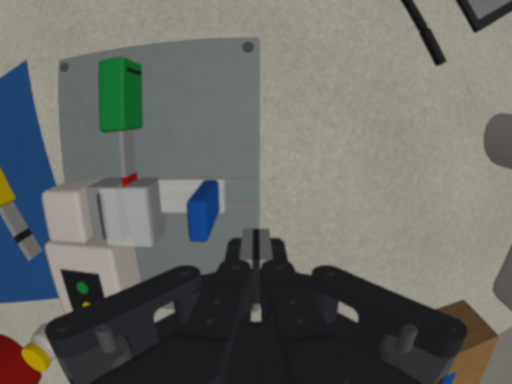

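>>> servo_tool([
  {"jaw": 0, "x": -0.2, "y": 0, "z": 4, "roll": 0},
  {"jaw": 0, "x": -0.2, "y": 0, "z": 6.8, "roll": 0},
  {"jaw": 0, "x": -0.2, "y": -0.6, "z": 6.8, "roll": 0},
  {"jaw": 0, "x": -0.2, "y": -1, "z": 6.8, "roll": 0},
  {"jaw": 0, "x": -0.2, "y": -1.3, "z": 6.8, "roll": 0},
  {"jaw": 0, "x": -0.2, "y": -1.3, "z": 6.8, "roll": 0},
])

```text
time: 14.2
ee_pos: [596.7, 119.3, 75.2]
tcp_rot: [0.391, 3.114, 0.001]
wrist_force: [-0.4, 0.4, -0.7]
gripper_width: -0.2
```

>>> servo_tool([
  {"jaw": 0, "x": 0, "y": -0.15, "z": 0, "roll": 0},
  {"jaw": 0, "x": 0, "y": -0.3, "z": 0, "roll": 0},
  {"jaw": 0, "x": 0, "y": -0.45, "z": 0, "roll": 0},
  {"jaw": 0, "x": 0, "y": -0.6, "z": 0, "roll": 0},
  {"jaw": 0, "x": 0, "y": -0.6, "z": 0, "roll": 0},
])

```text
time: 14.7
ee_pos: [594.2, 113.8, 72.7]
tcp_rot: [-0.39, -3.117, 0.0]
wrist_force: [0.6, -0.3, 1.7]
gripper_width: 0.1
```

>>> servo_tool([
  {"jaw": 0, "x": 0, "y": -0.1, "z": 0, "roll": 0},
  {"jaw": 0, "x": 0, "y": -0.2, "z": 0, "roll": 0},
  {"jaw": 0, "x": 0, "y": -0.3, "z": 0, "roll": 0},
  {"jaw": 0, "x": 0, "y": -0.4, "z": 0, "roll": 0},
  {"jaw": 0, "x": 0, "y": -0.4, "z": 0, "roll": 0},
])

```text
time: 15.2
ee_pos: [593.3, 110.2, 72.8]
tcp_rot: [-0.39, -3.117, -0.0]
wrist_force: [0.3, 3.0, -2.0]
gripper_width: 0.0
```

Contact now (about 3–4 N along +y), so the jaw is sliding. I go on gently.

>>> servo_tool([
  {"jaw": 0, "x": 0, "y": -0.1, "z": 0, "roll": 0},
  {"jaw": 0, "x": 0, "y": -0.2, "z": 0, "roll": 0},
  {"jaw": 0, "x": 0, "y": -0.3, "z": 0, "roll": 0},
  {"jaw": 0, "x": 0, "y": -0.3, "z": 0, "roll": 0},
])

```text
time: 15.6
ee_pos: [592.8, 108.1, 72.8]
tcp_rot: [0.389, 3.117, 0.003]
wrist_force: [2.7, 10.4, -2.5]
gripper_width: 0.2
```

Run:
```python
from h import *
s=sense();print(s['time'],sl(np.array(s['ee_pos'])).round(1),s['wrist_force']@SY)
w=grab('wrist','w11.png');im=cv2.imread('pics/w11.png');cv2.imwrite('pics/w11c.png',cv2.resize(im[90:280,40:290],None,fx=3.1,fy=3.1,interpolation=2))
```

```text
15.6 [16.3 94.  52.8] 10.795541648199315
```

View pics/w11c.png

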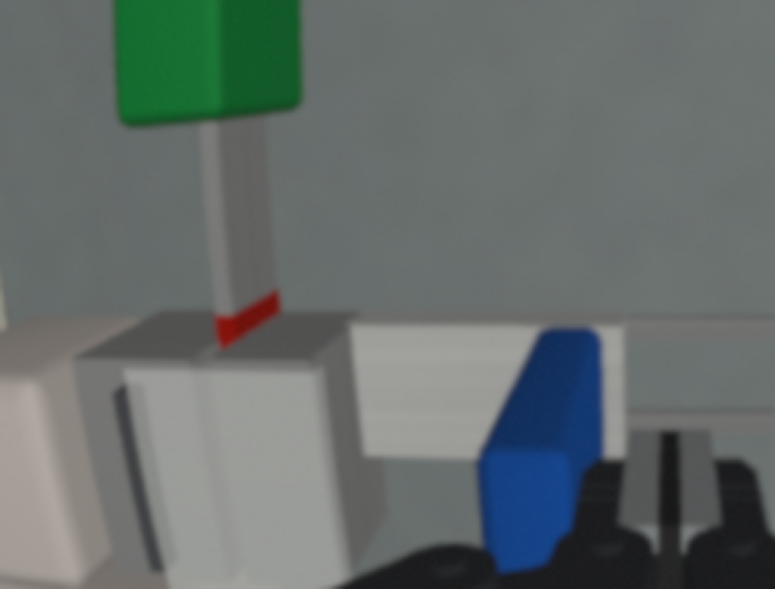

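>>> servo_tool([
  {"jaw": 0, "x": 0, "y": -0.1, "z": 0, "roll": 0},
  {"jaw": 0, "x": 0, "y": -0.1, "z": 0, "roll": 0},
  {"jaw": 0, "x": 0, "y": -0.1, "z": 0, "roll": 0},
])

```text
time: 15.95
ee_pos: [592.8, 108.1, 72.8]
tcp_rot: [0.388, 3.117, 0.006]
wrist_force: [4.0, 14.1, -3.3]
gripper_width: 0.3
```

>>> servo_tool([
  {"jaw": 0, "x": 0, "y": -0.15, "z": 0, "roll": 0},
  {"jaw": 0, "x": 0, "y": -0.15, "z": 0, "roll": 0},
  {"jaw": 0, "x": 0, "y": -0.15, "z": 0, "roll": 0},
])

```text
time: 16.25
ee_pos: [592.7, 107.9, 72.9]
tcp_rot: [0.386, 3.117, 0.01]
wrist_force: [5.2, 21.2, -3.9]
gripper_width: -0.3
```

The jaw is at a rigid stop: 22 N and no further travel. I back off, rise, and look from over the slot.

>>> servo_tool([
  {"jaw": 0, "x": 0, "y": 0.5, "z": 0, "roll": 0},
  {"jaw": 0, "x": 0, "y": 1.5, "z": 0, "roll": 0},
  {"jaw": 0, "x": 0, "y": 2.5, "z": 0, "roll": 0},
  {"jaw": 0, "x": 0, "y": 2.5, "z": 0, "roll": 0},
  {"jaw": 0, "x": 0, "y": 2.5, "z": -4, "roll": 0},
  {"jaw": 0, "x": 0, "y": 2.5, "z": -8, "roll": 0},
  {"jaw": 0, "x": 0, "y": 2.5, "z": -10.5, "roll": 0},
  {"jaw": 0, "x": 3, "y": -4, "z": -10.5, "roll": 0},
  {"jaw": 0, "x": 4, "y": -9, "z": -10.5, "roll": 0},
  {"jaw": 0, "x": 4, "y": -9, "z": -10.5, "roll": 0},
  {"jaw": 0, "x": 4, "y": -9, "z": -10.5, "roll": 0},
  {"jaw": 0, "x": 4, "y": -9, "z": -10.5, "roll": 0},
])

```text
time: 17.45
ee_pos: [531.1, 27.0, 178.1]
tcp_rot: [0.392, 3.116, 0.0]
wrist_force: [-0.1, -0.0, 0.6]
gripper_width: 0.1
```

Run:
```python
from h import *
s=sense();print(s['time'],sl(np.array(s['ee_pos'])).round(1),s['wrist_force'])
w=grab('wrist','w12.png');d=grab('scene','s12.png')
k=8;im=cv2.imread('pics/w12.png');o=fproj(w,wd((-10,12,20)));u0,v0=int(o[0])-49,int(o[1])-40
c=cv2.resize(im[v0:v0+74,u0:u0+98],None,fx=k,fy=k,interpolation=2)
for a in ((0,0,40),(0,4,40),(-5,2,26),(5,2,26)):
    q=(fproj(w,wd(a))-[u0,v0]+.5)*k;cv2.circle(c,tuple(int(x) for x in q),2,(255,0,255),-1)
cv2.imwrite('pics/w12c.png',c)
C=sl(fcloud(w));hsv=cv2.cvtColor(w['pixels'],cv2.COLOR_RGB2HSV);H,S,V=[hsv[...,i].astype(int) for i in range(3)]
t=(H>100)&(H<130)&(S>120)&(C[...,2]>74)&(C[...,2]<90)&(abs(C[...,0]-15)<40)&(abs(C[...,1]-75)<30);q=C[t]
if t.sum():print('tab',np.percentile(q,[2,50,98],axis=0).round(1).tolist())
g=(H>45)&(H<85)&(S>90)&(abs(C[...,0]+75)<50)&(abs(C[...,1])<35)&(C[...,2]>40)&(C[...,2]<50);q=C[g];print('green',g.sum(),np.percentile(q,[2,50,98],axis=0).round(1).tolist(),rect(q))
im=cv2.imread('pics/s12.png');cv2.imwrite('pics/s12c.png',cv2.resize(im[90:290,150:350],None,fx=3,fy=3,interpolation=2))
```

```text
17.45 [-23.5   0.2 158.1] [-0.06044503 -0.04600982  0.55012707]
tab [[0.5, 66.2, 74.6], [13.0, 71.9, 80.0], [27.4, 78.9, 81.5]]
green 1797 [[-103.8, -8.8, 42.5], [-76.1, 2.3, 44.2], [-47.3, 13.5, 45.6]] (array([-75.5,   2.3]), array([58.7, 22.7]), 0.3)
```

View pics/w12c.png

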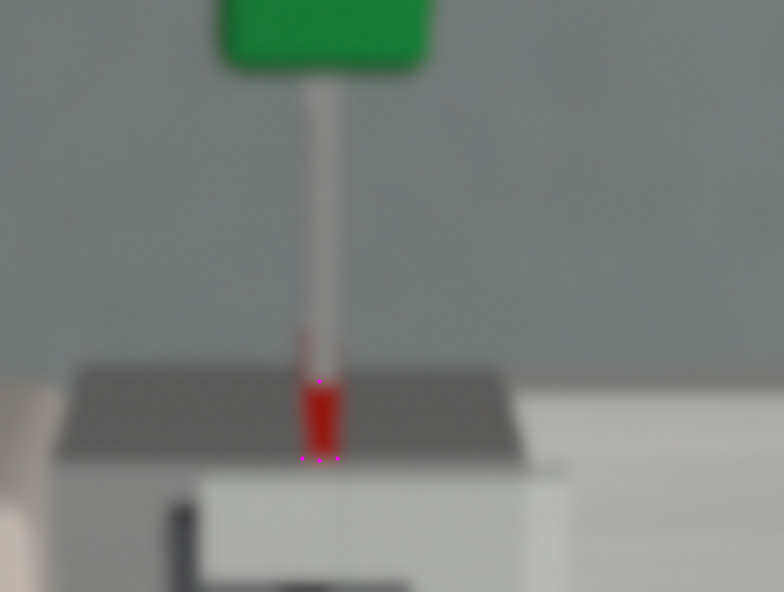

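View pics/s12c.png

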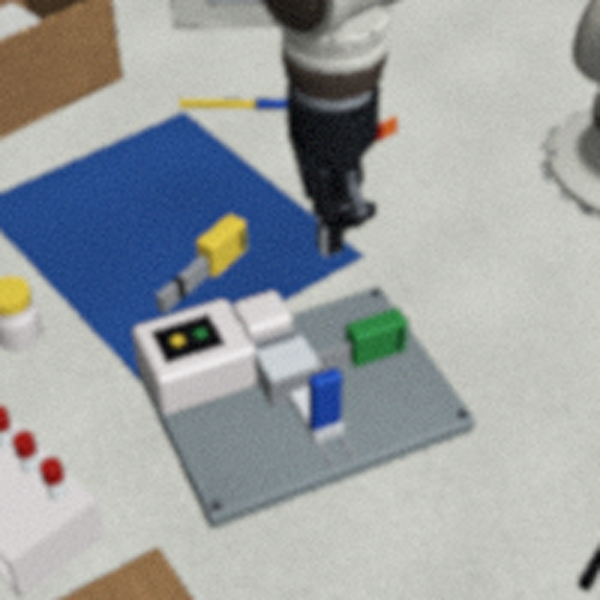

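The jaw faces meet the blade on both sides, and the band's rear end lies 5 mm in front of the face. The block centre is at x = -75.5, y = 2.3, turned 0.3°. The tab centre is at about 72.5, a joint value near 0.012. I hand it in.

```bash
python3 -c "
from h import *
print(robot.close_job())"
```

```text
the job is handed in; nothing more can be done
None
```

The green gauge is standing on the sealer's bed with its blade in the slot and the sliding jaw closed on it. I handed the job in at about 17.5 s of the 58 s allowed.

- **What I did:** I gripped the gauge by its block, slid the blade in from the front and let go. I then pushed the sliding jaw by the outer side of its blue tab until it stopped solid, at about 22 N, and backed the gripper off.
- **Depth:** The last wrist picture puts the front face of the jaws mid-band, with the blade tip about 29.5 mm into the slot.
- **Fit:** The gauge is straight to within about 0.3°, and the jaw is against the blade on both sides. The tab position gives a joint reading of about 0.012, as expected on a 4 mm blade.
- **Other things:** The final wrist force was about zero. The yellow gauge looked unmoved in the last scene picture, and the arm never touched it or the other objects.

**Check that disagreed:** while I still held the gauge, the coarser scene camera put the tip about 3 mm less deep than the wrist camera did. That would still have been within the band. The close wrist views after I let go, with the band and jaw face both in sight, agreed with the wrist measurement.

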